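Index the moulding stop click by click and butt the strip against it

ROBOT

A 6-joint arm with a two-finger parallel gripper is mounted at the origin on the work surface. World frame = base frame: x ahead of the robot, y to its left, z up, the work surface at z = 0. Lengths are in mm, angles in rad, forces in N, time in s.
With the tool pointing down it reaches from about 350 to 875 mm from the base axis. Payload 4.2 kg.
Tool frame: the origin (TCP) lies between the finger pads; the fingertips stand 8 mm ahead of it and the grasp point (between the pads) lies 11 mm behind it; z points along the fingers, y is the line along which they close (so a half turn about z gives the same grasp; the last joint's range is limited). The gripper opens to 87 mm and grips with 3 to 60 N. Pads are 19 mm wide; open, the fingers measure 117 mm over their backs; the gripper's body (75 mm by 190 mm) begins 51 mm behind the grasp point.
Start: joints at [-0.857, 0.385, 0.008, 0, -1.194, -0.259], TCP at [274.563, -561.439, 230.55] pointing down, gripper open.
Joint ranges: [-3.14, 3.14], [-1.21, 2.06], [-1.07, 1.41], [-3.16, 2.05], [-2.99, -0.16], [-3.1, 3.1]. Speed limits (rad/s): [2.79, 2.79, 3.14, 3.14, 3.14, 3.14].

INTERFACE

Orientations are given as a unit quaternion [x, y, z, w].
In Python, from plant import * gives the robot as it stands. The module is installed in compiled form; this text tells all that it offers.
- The arm moves only by the tool jog_arm, never from a script. Its arguments are lists of equal length, an entry for each row: "translation": the shift along the world's x, y, z in units of 0.5 m (1.0 is 0.5 m), a list of three; "rotation": the turn, a rotation vector about the world's x, y, z in units of 60 degrees (1.0 is 60 degrees), a list of three; "fingers": the gripper's target within -1 to 1 (fully open at 1, half-way at 0, shut at -1). A call has 1 to 20 rows; each row is the pose to reach, as a shift and turn from the pose commanded when the call began; what a row does not reach only later rows make up. A row lasts 1/8 s, in which the tool goes at most 62.5 mm and 10.7 degrees, less where a joint would pass 70% of its speed; a pose out of reach is approached as far as the arm can. A call with a number of a shift or a turn outside -1 to 1 is refused whole. A call with a gripper value outside its range is refused whole. The fingers move at their own pace and stop on an object; "grip_force" is the grip in N (left out, the last holds). Time passes only in rows, so rows that repeat a pose let the fingers close. It gives the time, the measured TCP pose, the force, the opening and the grip force at its end, in the units of the state.
- state(): the state, without advancing time (a new reading comes with each control period).
- capture(name): name is "scene" or "top"; returns a dict with "pixels" (384x512x3 uint8, red, green, blue), "range_z" (384x512 float32, mm along the optical axis (not along the pixel's ray), 0 where there is no reading), "intrinsics" (3x3 intrinsics, pixels), "distortion" ([k1, k2, p1, p2, k3] as OpenCV has them; the pictures are not rectified), "eye" and "rotation" of the camera in the world. Camera axes: x right, y down, z forward; pixel columns grow to the right and rows downward; lengths in mm; the calibration is good to about 2 mm. A picture is of the moment at which its call begins.
- finish_job(): hands the job in; it is judged then, once.
The state is a dict: "clock": time; "q": joint angles; "qd": joint speeds; "tau": joint torques, N m; "position": TCP position; "tool_rot": TCP orientation; "ft_force": force on the tool from outside, world axes, zero at the start; "ft_torque": the same for the moment, N m; "grip_width": opening from 0.0 (shut) to 1.0 (fully open); "gripper_force": force on a finger pad.
Only numpy, scipy, OpenCV 4.12 (cv2) and the standard library are available. Lean on these libraries where they do the work, as an engineer would, in place of code of your own. Each camera call takes 0.05 s, during which the arm holds its last target. There are 200 camera calls.

TASK

On the index gauge, push the sprung thumb lever clockwise (seen from above) one click at a time, letting the disc rest about half a second in every notch, until the disc's needle stands over the tall square post; never let the needle go past it. Then slide the strip of frame moulding along its channel until its end touches the stop, gently (well under 15 N), so that the stop is not forced off its notch. Do not force the lever (18 N at most) and leave the other things on the bench where they are.

Things in the scene. Friction and masses are not known exactly. Their poses are not given: they have to be found in the camera images.
- gauge: index gauge: grey plate fixed to the bench, 200 x 440 mm, 12 mm thick; origin on the bench, plate spans x -110 to +90, y -220 to +220 mm of it; y runs along the channel towards the stop, z up. A low detent housing stands at x -45, y +6 mm, 32 mm high
- channel (a point): middle of the moulding channel's floor (the plate's top), which runs along y between a low front lip (face 15 mm towards -x, 6 mm above the plate) and a back fence (face 17 mm towards +x, 14 mm wide, 14 mm above the plate); axes parallel to the gauge's
- disc_axis (a point): on the vertical axis of the steel index disc, at the disc's top, 28 mm above the bench (gauge x -45, y +90 mm). Disc 105 mm across its teeth; it clicks into eight notches 15 degrees apart and stays in the one it is left in
- needle_tip (a point): tip of the needle fixed to the disc, 64 mm from its axis, 33.5 mm above the bench, at the gauge's +y side over the index pins. Moves 16.7 mm a notch, clockwise from above (towards gauge +x), jumping with each click, so it shows the disc's notch. Starts at rest in a notch, three to six notches short of the tall post
- tall_post: the tall square index post, 10 x 10 mm, 17 mm above the plate (the other index pins are round, 7 mm across, 8 mm high); it stands exactly under the needle's circle at one of three notches. Origin at its foot, axes parallel to the gauge's
- lever: thumb lever, steel arm over the disc with an upright black post; origin on the disc's axis. Sprung on the disc: pushed clockwise it gives 0.3 to 0.6 rad (260 N/m at the post; detent strength unknown, differs each run) until the disc jumps one notch: a push of 5 to 10 N drops by about 4 N. Pushing 17 mm on clicks again. Let go, it springs back in line with the disc, which stays
- thumb_post (a point): centre of the top of the lever's round post: 16 mm diameter, 65 mm from the disc's axis, top 78 mm and arm's top 43 mm above the bench (35 mm of free post). Relaxed it stands on the robot's side of the disc, 90 degrees counter-clockwise of the needle; pushed clockwise it swings towards gauge +y
- stop: aluminium stop block in the channel, 28 mm wide, 30 mm long, top 24 mm above the plate; the disc drives it through a rack, 5.2 mm a notch towards gauge -y. Pushed along the channel with well over 15 N it turns the disc back out of its notch. Origin on the gauge's centre line at the plate's top, level along y with the stop's face
- stop_face (a point): middle of the stop's face, which looks along gauge -y to the moulding; 10 mm above the plate; axes parallel to the gauge's
- moulding: loose strip of frame moulding in the channel: 160 mm long (its y, towards the stop), 30 mm wide, 24 mm high with a step, the front 8 mm (gauge -x side) only 16 mm high; 0.1 to 0.25 kg; 2 mm side play. Origin at the centre of the underside
- moulding_head (a point): middle of the moulding's end that faces the stop, 10 mm above its underside
- moulding_tail (a point): middle of the moulding's other end, 10 mm above its underside; the channel is open behind it to push from
- tack_tin: bystander: small steel tin, 34 mm across, 36 mm high, standing on the gauge's plate; origin at the centre of its underside
- corner_sample: bystander: L-shaped dark wood corner sample, legs 50 mm, 16 mm high, lying on the gauge's plate; origin at the outer corner, underside
- tape_roll: bystander: roll of paper tape, 90 mm across, 22 mm high, lying flat; origin at the centre of its underside
- glue_bottle: bystander: white bottle, 52 mm across, 120 mm high; origin at the centre of its underside
- putty_knife: bystander: putty knife, 200 mm long, lying flat; origin at the centre of its underside
- varnish_jar: bystander: amber jar, 68 mm across, 75 mm high; origin at the centre of its underside
- eraser: bystander: eraser block 24 x 50 x 14 mm; origin at the centre of its underside
Things that resemble listed ones, but are neither listed nor needed, are in the scene too. What is meant by the moulding is not blue or green, and is the larger of those in its own colour.

How it is judged (in metres and radians):
On the way, in this order (a step that is already met when the one before it is completed fails the run):
1. the needle rests two notches short of the tall post (horizontal distance between needle_tip and tall_post between 0.0275 and 0.039 m), for 0.2 s.
2. the needle rests one notch short of the tall post (horizontal distance between needle_tip and tall_post between 0.011 and 0.0215 m), for 0.2 s.
3. the needle stands over the tall post (horizontal distance between needle_tip and tall_post below 0.004 m), for 0.2 s.
4. the moulding's end touches the stop, the needle still over the post (horizontal distance between needle_tip and tall_post below 0.004 m and y of moulding_head in the frame of stop_face above -0.002 m and angle between the y axis of moulding and the y axis of gauge, either way round below 0.05 rad and x of moulding in the frame of gauge between 0.04 and 0.05 m and z of moulding in the frame of gauge below 0.015 m), for 0.2 s.
At the end, for the whole second after the job is handed in: needle within 4 mm of the tall post's centre seen from above; the moulding lying flat in the channel, within 0.05 rad of it, its end within 2 mm of the stop's face; all at rest and released (all of step 4 and linear speed of moulding below 0.01 m/s); the robot touches nothing.
It fails at once if the needle went past the tall post (x of needle_tip in the frame of tall_post above 0.008 m).
It fails at once if the lever was forced with over 18 N (contact force between lever and anything else above 18 N).
It fails at once if the moulding was pressed on the stop with over 15 N (contact force between moulding and stop above 15 N).
It fails at once if something else on the bench was moved over 25 mm (distance of any of tack_tin, corner_sample, tape_roll, glue_bottle, putty_knife, varnish_jar, eraser from where it was at the start of the episode above 0.025 m).
It also fails if it takes over 72 s, if anything falls off the work surface, if the arm or the gripper's body presses on something with over 40 N, if the wrist force passes 120 N, or if a joint passes its speed limit or range.

## Working session

There is one attempt and no reset: what is moved stays moved. The work goes in short steps, Python scripts to look and compute and a tool call to move; the robot and the scene stay as the last step left them, time stands still between calls to the robot, and variables do not carry over. Pictures are saved under pics/ and viewed, at most 10 in all, crops included, and the job is handed in when it is done.

Besides the shell and the picture viewer there is one more tool, called after "Request:" as name(argument=value, ...), one argument or row to a line, values as JSON. jog_arm: Moves the arm, as the interface text tells. Shifts and turns lie within -1 to 1; 1 stands for 0.5 m of shift or 60 degrees of turn. Its arguments: {"type":"object","properties":{"translation":{"type":"array","items":{"type":"array","items":{"type":"number"}}},"rotation":{"type":"array","items":{"type":"array","items":{"type":"number"}}},"fingers":{"type":"array","items":{"type":"number"}},"grip_force":{"type":"number"}},"required":["translation","rotation","fingers"]}

```bash
mkdir -p pics
cat > h.py <<'E'
from plant import *
import numpy as np, cv2
def snap(n,name,crop=None,scale=1):
    c=capture(n); np.savez(f'{name}.npz',**{k:np.asarray(v) for k,v in c.items()})
    im=c['pixels'][:,:,::-1]
    if crop: x0,y0,x1,y1=crop; im=im[y0:y1,x0:x1]
    cv2.imwrite(f'pics/{name}.png',cv2.resize(im,None,fx=scale,fy=scale,interpolation=cv2.INTER_CUBIC)); return c
def load(name): return dict(np.load(f'{name}.npz'))
def ray(c,u,v):
    p=cv2.undistortPoints(np.array([[[u,v]]],float),c['intrinsics'],c['distortion'])[0,0]
    return np.array([p[0],p[1],1.])
def atz(c,u,v,z):
    d=c['rotation']@ray(c,u,v); e=c['eye']; return e+d*(z-e[2])/d[2]
def dep(c,u,v):
    return c['eye']+c['rotation']@(ray(c,u,v)*c['range_z'][int(round(v)),int(round(u))])
def px(c,P):
    R=c['rotation'].T; t=-R@c['eye']
    return cv2.projectPoints(np.array(P,float).reshape(-1,1,3),cv2.Rodrigues(R)[0],t,c['intrinsics'],c['distortion'])[0][:,0]
E
python3 - <<'E'
from h import *
c=snap('top','top0',scale=1.5); print(c['eye'],c['rotation'],c['intrinsics'])
c=snap('scene','sc0',scale=1.5); print(c['eye'],c['rotation'])
print(state())
E
```

```text
[ 310.99848983   16.66524394 1401.0001801 ] [-0.69827667  0.71230642 -0.05857721  0.03997463] [[489.11373959   0.         263.76485533]
 [  0.         489.11373959 192.67019028]
 [  0.           0.           1.        ]]
[1465.93682422 -544.86045112  795.93085684] [ 0.75392028  0.44447749 -0.23978859 -0.42017306]
{'clock': 0.1, 'q': array([-8.57378892e-01,  3.85429881e-01,  6.74968047e-03, -4.36765456e-04,
       -1.19399126e+00, -2.58591035e-01]), 'qd': array([-0.0007661 , -0.0014264 ,  0.00227921,  0.00128243,  0.00074463,
        0.00011128]), 'tau': array([-4.97462024e-04, -3.91689563e+01,  1.87935752e+01,  4.23189014e+00,
        1.34797400e-02, -6.34622961e-05]), 'position': array([ 274.34288095, -560.98027271,  229.59374646]), 'tool_rot': array([-2.25379508e-01,  9.74270577e-01,  9.23817149e-04, -2.58452291e-04]), 'ft_force': array([-0.22419948, -0.127202  , -0.13054859]), 'ft_torque': array([0.01060497, 0.00414801, 0.02310219]), 'gripper_force': 0.0, 'grip_width': 0.9975896073874441}
```

View pics/top0.png

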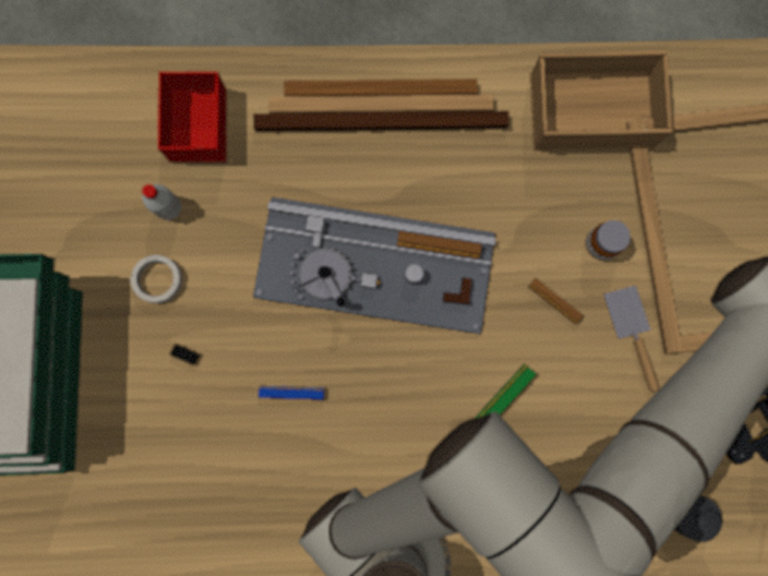

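View pics/sc0.png

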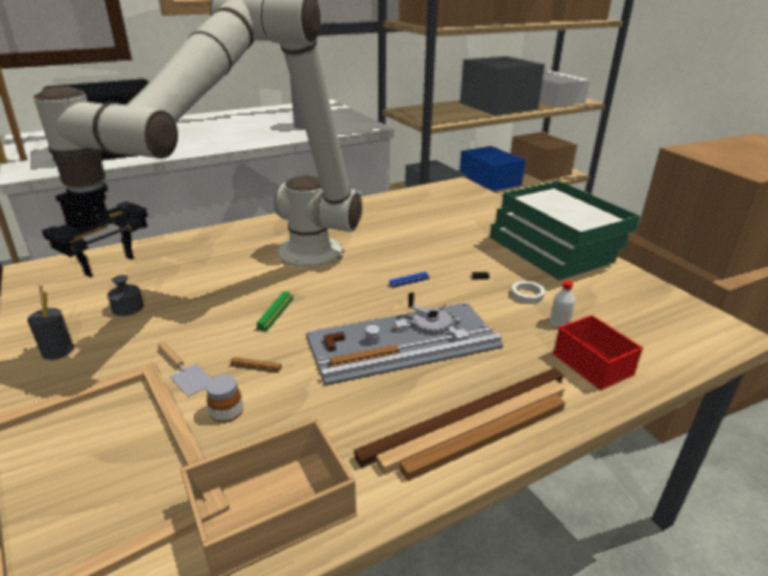

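The candidates for the moulding in the top view (768 px) are: brown strip in the channel (440,244), loose brown short strip (556,300), blue strip (292,393), green strip (508,390), long strips at the back (380,90–120). By the description it is the larger brown one, in the channel. The gauge disc is at (325,272), the black lever post at (341,300) and the stop at (316,225). Next is a close crop.

```bash
sed -i '/^import/a from scipy.spatial.transform import Rotation as Ro' h.py
sed -i "s/c=capture(n);/c=capture(n); c['rotation']=Ro.from_quat(c['rotation']).as_matrix();/" h.py
python3 - <<'E'
from h import *
c=snap('top','top1',(165,128,335,225),4.7); print(c['rotation'])
# plate corners (768 px coords/1.5)
for u,v in [(271,199),(496,234),(480,332),(255,297)]: print(atz(c,u/1.5,v/1.5,12).round(1),dep(c,u/1.5+ (2 if u<300 else -2),v/1.5+(2 if v<240 else -2)).round(1))
E
```

```text
[[-0.02162344 -0.9900907   0.13875456]
 [-0.99945711  0.0179568  -0.02762315]
 [ 0.02485783 -0.13927654 -0.98994148]]
[685.7 215.   12. ] [675.5 207.1  27.5]
[ 609.7 -218.8   12. ] [ 602.  -211.3   20.8]
[ 420.3 -180.6   12. ] [ 425.9 -174.8   14.5]
[495.2 245.   12. ] [500.3 238.7  16.4]
```

View pics/top1.png

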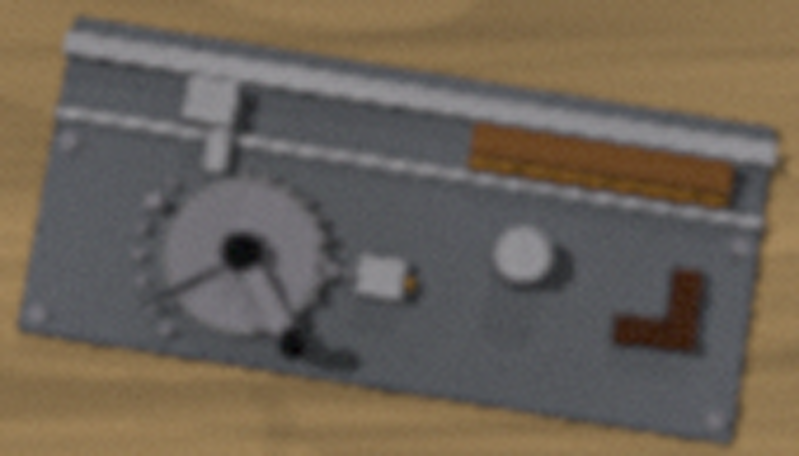

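The crop shows the orange-brown moulding at (600,165) with its stepped front. The stop is at (212,100), the disc hub at (242,250), the needle tip near (160,297) and the lever's black post at (293,343). The pins lie on the left arc, with a bright one at (152,200). The tin is at (523,253) and the corner sample at (665,318).

Run:
```python
from h import *
from scipy.optimize import least_squares
c=load('top1'); f=lambda u,v:(165+(u+.5)/4.7-.5,128+(v+.5)/4.7-.5)
G=[(-110,-220),(-110,220),(90,-220)]; 
obs=[atz(c,*f(732,440),12)[:2],atz(c,*f(20,330),12)[:2],atz(c,*f(780,135),12)[:2]]
G.append((90,220)); obs.append(atz(c,*f(80,17),12)[:2])
def T(p,g): 
    cs,s=np.cos(p[2]),np.sin(p[2]); g=np.array(g,float); return np.array([p[0]+cs*g[...,0]-s*g[...,1],p[1]+s*g[...,0]+cs*g[...,1]]).T
r=least_squares(lambda p:(T(p,G)-np.array(obs)).ravel(),[550,0,-.17]); p=r.x; print(p,r.fun.round(1)); np.save('g.npy',p)
inv=lambda w:np.array([[np.cos(p[2]),np.sin(p[2])],[-np.sin(p[2]),np.cos(p[2])]])@(np.array(w)[:2]-p[:2])
print('hub',inv(atz(c,*f(242,250),32)))
n=inv(atz(c,*f(160,297),33.5)); print('needle',n,np.degrees(np.arctan2(n[0]+45,n[1]-90)))
l=inv(atz(c,*f(293,343),78)); print('post',l,np.hypot(l[0]+45,l[1]-90),np.degrees(np.arctan2(l[0]+45,l[1]-90)))
print('head',[inv(atz(c,*f(*q),36)) for q in [(475,123),(735,160)]],'stop face',[inv(atz(c,*f(*q),36)) for q in [(240,85),(235,122)]])
# height map around the pins
Z=[];
for a in range(-60,91,5):
    zs=[]
    for rr in (60,64,68):
        g=(-45+rr*np.sin(np.radians(a)),90+rr*np.cos(np.radians(a))); w=T(p,g)
        u,v=px(c,[*w,25])[0]; zs.append(round(float(dep(c,u,v)[2]),1))
    print(a,zs,px(c,[*w,25])[0].round(0))
for n_,b in (('top1',(190,160,225,205)),):
    im=cv2.resize(c['pixels'][b[1]:b[3],b[0]:b[2],::-1],None,fx=13,fy=13,interpolation=cv2.INTER_CUBIC)
s=snap('scene','sc1'); q=px(s,[*T(p,(-45,90)),30])[0].astype(int); print(q)
im2=cv2.resize(s['pixels'][q[1]-25:q[1]+20,q[0]-35:q[0]+35,::-1],None,fx=8,fy=8,interpolation=cv2.INTER_CUBIC)
h=max(im.shape[0],im2.shape[0]); o=np.zeros((h,im.shape[1]*0+455+560,3),np.uint8)
im=cv2.resize(im,(330,int(585*330/455))); o=np.zeros((430,800,3),np.uint8); o[:im.shape[0],:330]=im; i2=cv2.resize(im2,(470,302)); o[:302,330:]=i2
cv2.imwrite('pics/pins.png',o)
```

```text
[ 5.63596517e+02  1.32791410e+01 -1.81165765e-01] [-4.8 -1.7 -0.8  1.3  3.7 -0.9  1.8  1.2]
hub [-41.85761587  93.28430253]
needle [-78.15290997 136.48791842] -35.49460829878797
post [-97.74502704  50.31427358] 66.00753562210274 -126.95805793404412
head [array([ 57.38782993, -32.75153302]), array([  60.60343286, -191.96278018])] stop face [array([ 57.11296689, 111.45095727]), array([ 34.07940743, 110.50306459])]
-60 [11.8, 10.6, 12.0] [202. 201.]
-55 [10.5, 17.8, 6.9] [200. 199.]
-50 [12.9, 20.3, 22.1] [199. 198.]
-45 [8.0, 9.4, 14.1] [197. 196.]
-40 [7.5, 8.7, 9.6] [196. 195.]
-35 [7.9, 36.9, 30.0] [195. 193.]
-30 [12.2, 9.3, 18.8] [195. 191.]
-25 [9.7, 12.7, 8.2] [194. 189.]
-20 [16.5, 19.6, 13.5] [194. 187.]
-15 [15.0, 15.5, 10.4] [193. 185.]
-10 [12.6, 14.3, 9.9] [193. 183.]
-5 [11.2, 10.4, 19.9] [193. 181.]
0 [13.2, 15.4, 12.6] [194. 179.]
5 [10.8, 22.7, 11.1] [194. 177.]
10 [13.7, 14.7, 19.3] [195. 175.]
15 [9.5, 7.2, 10.1] [195. 173.]
20 [12.2, 21.8, 25.0] [196. 171.]
25 [10.1, 18.9, 21.2] [198. 169.]
30 [14.9, 14.3, 10.0] [199. 168.]
35 [7.0, 22.2, 19.5] [200. 166.]
40 [14.8, 11.5, 14.7] [202. 165.]
45 [13.4, 5.6, 12.1] [203. 163.]
50 [16.7, 10.4, 15.5] [205. 162.]
55 [8.6, 23.8, 12.2] [207. 161.]
60 [26.1, 28.1, 26.6] [209. 160.]
65 [26.5, 29.1, 27.8] [211. 160.]
70 [7.3, 1401.0, 14.4] [213. 159.]
75 [7.4, 4.9, 7.4] [215. 159.]
80 [17.6, 8.2, 13.2] [217. 159.]
85 [12.1, 15.3, 10.7] [219. 159.]
90 [10.0, 15.4, 16.2] [221. 159.]
[287 211]
```

View pics/pins.png

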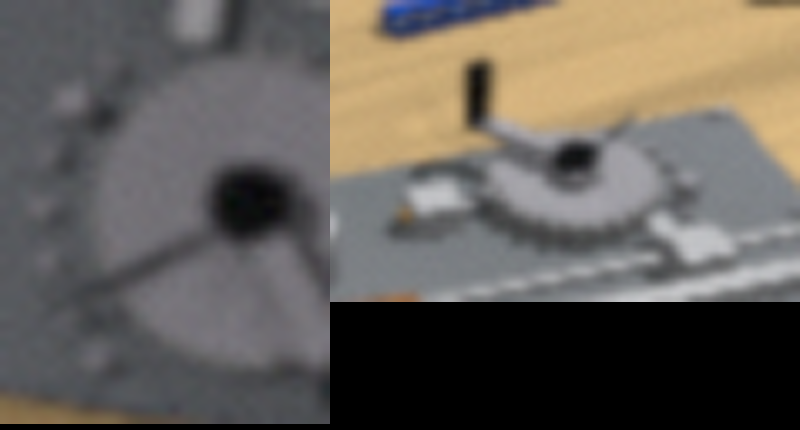

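Left part: the needle tip is at (60,300). The pins follow the left arc, and the biggest bright one, with its shadow, is at (70,97), which is the tall post. The right part shows the lever post upright at (478,95) and the tall post beyond the disc at (685,180). Next I fix the gauge pose from the hub and the edges and plan the pushes.

Run:
```python
from h import *
from scipy.optimize import least_squares
c=load('top1'); f=lambda u,v:(165+(u+.5)/4.7-.5,128+(v+.5)/4.7-.5)
def T(p,g): 
    cs,s=np.cos(p[2]),np.sin(p[2]); g=np.array(g,float); return np.array([p[0]+cs*g[...,0]-s*g[...,1],p[1]+s*g[...,0]+cs*g[...,1]]).T
for a,b,z in [((60,112),(760,220),18),((75,30),(778,145),26),((20,330),(732,440),12),((85,20),(780,128),26)]:
    d=atz(c,*f(*b),z)-atz(c,*f(*a),z); print('yaw',np.arctan2(d[0],-d[1])*1, end=' ')
a=-37.5; S=lambda t,r:(-45+r*np.sin(np.radians(t)),90+r*np.cos(np.radians(t)))
G=[(-110,-220),(-110,220),(-45,90),S(-127.5,65)]
O=[atz(c,*f(732,440),12)[:2],atz(c,*f(20,330),12)[:2],atz(c,*f(242,250),32)[:2],atz(c,*f(293,343),78)[:2]]
r=least_squares(lambda p:(T(p,G)-np.array(O)).ravel(),[560,10,-.18],loss='soft_l1'); p=r.x; print(p,r.fun.round(1))
d=O[3]-O[2]; print('lever rel world',d,np.hypot(*d)); np.save('g.npy',p)
for t in (-37.5,-22.5,-7.5,7.5,22.5,37.5): u=px(c,[*T(p,S(t,64)),25])[0]; print(t,((u[0]-190+.5)*9.43).round(),((u[1]-160+.5)*9.43).round())
hub=O[2]; cs,s=np.cos(p[2]),np.sin(p[2]); R=np.array([[cs,-s],[s,cs]])
print('hub',hub,'post',O[3])
n=R@np.array([np.sin(np.radians(10)),np.cos(np.radians(10))]); print('normal',n)
for t in range(-128,-45,5):
    P=hub+R@np.array([65*np.sin(np.radians(t)),65*np.cos(np.radians(t))]); print(t,(P-n*23).round(1))
m=[atz(c,*f(*q),36)[:2] for q in [(475,123),(735,160)]]; print('moulding back-top edge head,tail',m)
```

```text
yaw -0.1723077941493259 yaw -0.18133977442844731 yaw -0.1732326023518339 yaw -0.17314832185351678 [ 5.66509065e+02  1.49785069e+01 -1.72188858e-01] [-0.1 -1.3  0.   2.4 -1.6 -1.2  3.5  0.8]
lever rel world [-62.71495992 -32.19720357] 70.49699366303265
-37.5 68.0 311.0
-22.5 48.0 259.0
-7.5 43.0 205.0
7.5 53.0 151.0
22.5 76.0 101.0
37.5 111.0 59.0
hub [539.23155741 112.57853608] post [476.51659749  80.38133251]
normal [0.3398165  0.94049176]
-128 [474.1  60.3]
-123 [471.6  65.4]
-118 [469.6  70.7]
-113 [468.1  76.2]
-108 [467.1  81.8]
-103 [466.5  87.4]
-98 [466.5  93.1]
-93 [466.9  98.7]
-88 [467.8 104.3]
-83 [469.2 109.8]
-78 [471.1 115.2]
-73 [473.4 120.3]
-68 [476.2 125.3]
-63 [479.4 129.9]
-58 [483.  134.3]
-53 [487.  138.4]
-48 [491.3 142.1]
moulding back-top edge head,tail [array([614.14410294, -29.27632241]), array([ 588.62097384, -186.46134462])]
```

The tall post matches the 22.5° notch and the needle is at −37.5°, so it needs 4 clicks. I move over with the fingers shut.

Request:
jog_arm(
  translation=[
    [0.24,0.84,-0.06],
    [0.24,0.84,-0.06],
    [0.24,0.84,-0.06],
    [0.24,0.84,-0.06],
    [0.24,0.84,-0.06],
    [0.24,0.84,-0.06],
    [0.24,0.84,-0.06],
    [0.24,0.84,-0.06],
    [0.24,0.84,-0.06],
  ],
  rotation=[
    [0,0,-0.767],
    [0,0,-0.767],
    [0,0,-0.767],
    [0,0,-0.767],
    [0,0,-0.767],
    [0,0,-0.767],
    [0,0,-0.767],
    [0,0,-0.767],
    [0,0,-0.767],
  ],
  fingers=[-1,-1,-1,-1,-1,-1,-1,-1,-1],
  grip_force=60,
)

```text
clock: 1.32
position: [394.8, -140.2, 200.6]
tool_rot: [0.172, 0.985, 0.0, 0.0]
ft_force: [0.2, -1.1, -0.1]
grip_width: 0.063
gripper_force: 0.0
```

Request:
jog_arm(
  translation=[
    [0.141,0.353,-0.1],
    [0.141,0.353,-0.1],
    [0.141,0.353,-0.1],
    [0.141,0.353,-0.1],
    [0.141,0.353,-0.2],
    [0.141,0.353,-0.281],
    [0.141,0.353,-0.281],
    [0.141,0.353,-0.281],
  ],
  rotation=[
    [0,0,0],
    [0,0,0],
    [0,0,0],
    [0,0,0],
    [0,0,0],
    [0,0,0],
    [0,0,0],
    [0,0,0],
  ],
  fingers=[-1,-1,-1,-1,-1,-1,-1,-1],
)

```text
clock: 2.33
position: [466.2, 34.6, 61.4]
tool_rot: [0.174, 0.985, 0.0, 0.001]
ft_force: [0.1, 0.0, 1.1]
grip_width: 0.005
gripper_force: 0.0
```

Run:
```python
from h import *
s=state(); print(s['position'],s['grip_width'],s['q'].round(2),s['ft_force'].round(2))
c=snap('scene','sc2')
q=px(c,[470,50,70])[0].astype(int); print(q)
im=cv2.resize(c['pixels'][q[1]-60:q[1]+45,q[0]-60:q[0]+60,::-1],None,fx=5,fy=5,interpolation=cv2.INTER_CUBIC); cv2.imwrite('pics/close.png',im)
```

```text
[466.19415372  34.55823814  61.37024668] 0.005481979150609571 [ 0.42  0.33 -0.59  0.   -0.65 -2.34] [0.05 0.04 1.09]
[265 197]
```

View pics/close.png

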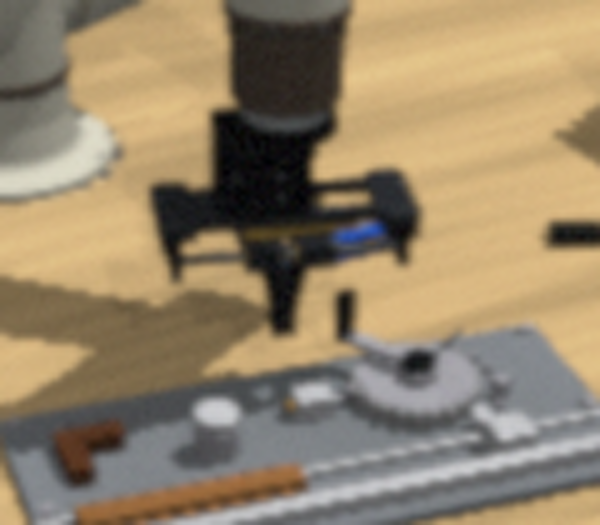

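The fingers are shut at (280,315), just behind the black lever post at (345,310), and nothing else is near. I approach the post and make first contact.

Request:
jog_arm(
  translation=[
    [0.006,0.016,0],
    [0.012,0.032,0],
    [0.016,0.042,0],
    [0.018,0.05,0],
    [0.014,0.06,0],
    [0.01,0.07,0],
    [0.01,0.07,0],
  ],
  rotation=[
    [0,0,0],
    [0,0,0],
    [0,0,0],
    [0,0,0],
    [0,0,0],
    [0,0,0],
    [0,0,0],
  ],
  fingers=[-1,-1,-1,-1,-1,-1,-1],
)

```text
clock: 3.25
position: [469.6, 70.1, 60.0]
tool_rot: [0.173, 0.985, -0.0, -0.0]
ft_force: [-0.8, -1.2, -0.7]
grip_width: 0.004
gripper_force: 0.5
```

Request:
jog_arm(
  translation=[
    [0,0.008,0],
    [0,0.016,0],
    [0,0.024,0],
    [-0.002,0.03,0],
    [-0.002,0.03,0],
  ],
  rotation=[
    [0,0,0],
    [0,0,0],
    [0,0,0],
    [0,0,0],
    [0,0,0],
  ],
  fingers=[-1,-1,-1,-1,-1],
)

```text
clock: 3.88
position: [465.0, 82.5, 59.4]
tool_rot: [0.174, 0.985, -0.003, -0.004]
ft_force: [-6.3, -5.5, 6.0]
grip_width: 0.003
gripper_force: 4.6
```

Run:
```python
from h import *
for i in range(3):
    c=capture('top'); s=state(); print(s['clock'],s['position'].round(1),s['ft_force'].round(2),s['ft_torque'].round(2))
c=snap('scene','sc3'); t=snap('top','top3')
q=px(c,[500,90,60])[0].astype(int)
a=cv2.resize(c['pixels'][q[1]-35:q[1]+30,q[0]-45:q[0]+45,::-1],None,fx=8,fy=8,interpolation=cv2.INTER_CUBIC)[:,:,:]
b=cv2.resize(t['pixels'][150:220,185:250,::-1],None,fx=8,fy=8,interpolation=cv2.INTER_CUBIC)
a=cv2.resize(a,(430,310)); b=cv2.resize(b,(360,388)); o=np.zeros((388,790,3),np.uint8); o[:310,:430]=a;o[:,430:]=b
cv2.imwrite('pics/c3.png',o)
```

```text
3.925 [465.   82.5  59.3] [-7.52 -7.04  5.07] [-1.8   1.8   0.04]
3.975 [465.   82.4  59.3] [-7.5  -6.32  5.82] [-1.78  1.75 -0.  ]
4.025 [465.   82.4  59.3] [-7.68 -6.89  5.17] [-1.79  1.75 -0.  ]
```

View pics/c3.png

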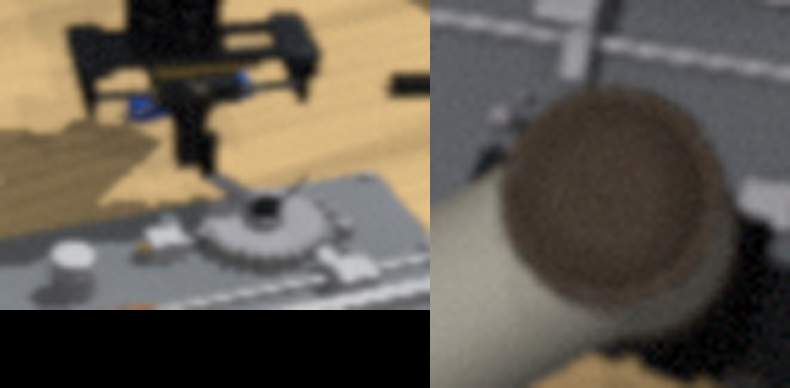

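Finger and post touch as intended, with the finger at (195,150) left of the post. The contact normal is about 35° off tangential, though, so the push wastes force radially (about 5 N tangential, 9 N radial). I back off and turn the tool 30° so it pushes tangentially.

Request:
jog_arm(
  translation=[
    [0,-0.02,0],
    [0,-0.04,0],
    [0,-0.06,0],
    [0.026,-0.074,0],
    [0.026,-0.074,0],
    [0.026,-0.074,0],
    [0.026,-0.074,0],
    [0.026,-0.074,0],
  ],
  rotation=[
    [0,0,0],
    [0,0,0],
    [0,0,0],
    [0,0,0.17],
    [0,0,0.34],
    [0,0,0.5],
    [0,0,0.5],
    [0,0,0.5],
  ],
  fingers=[-1,-1,-1,-1,-1,-1,-1,-1],
)

```text
clock: 5.12
position: [482.3, 48.1, 60.1]
tool_rot: [-0.086, 0.996, 0.0, 0.0]
ft_force: [-0.5, -0.3, -0.1]
grip_width: 0.003
gripper_force: 0.0
```

Run:
```python
from h import *
s=state(); print(s['position'],s['q'].round(2),s['ft_force'].round(2))
```

```text
[482.30574007  48.05175664  60.10505142] [ 0.44  0.36 -0.55 -0.   -0.67 -1.83] [-0.47 -0.33 -0.08]
```

Request:
jog_arm(
  translation=[
    [0.001,0.016,0],
    [0.002,0.028,0],
    [-0.002,0.04,0],
    [-0.005,0.05,0],
    [-0.008,0.058,0],
    [-0.008,0.058,0],
  ],
  rotation=[
    [0,0,0],
    [0,0,0],
    [0,0,0],
    [0,0,0],
    [0,0,0],
    [0,0,0],
  ],
  fingers=[-1,-1,-1,-1,-1,-1],
)

```text
clock: 5.88
position: [477.0, 76.6, 59.9]
tool_rot: [-0.088, 0.996, -0.0, -0.001]
ft_force: [-1.6, -4.3, 2.1]
grip_width: 0.006
gripper_force: 2.0
```

Request:
jog_arm(
  translation=[
    [-0.001,0.005,0],
    [-0.003,0.011,0],
    [-0.003,0.011,0],
  ],
  rotation=[
    [0,0,-0.04],
    [0,0,-0.08],
    [0,0,-0.08],
  ],
  fingers=[-1,-1,-1],
)

```text
clock: 6.25
position: [474.8, 81.3, 59.7]
tool_rot: [-0.045, 0.999, -0.001, -0.002]
ft_force: [-2.7, -5.1, 3.7]
grip_width: -0.001
gripper_force: 2.9
```

Request:
jog_arm(
  translation=[
    [-0.002,0.005,0],
    [-0.004,0.01,0],
    [-0.004,0.01,0],
  ],
  rotation=[
    [0,0,-0.04],
    [0,0,-0.08],
    [0,0,-0.08],
  ],
  fingers=[-1,-1,-1],
)

```text
clock: 6.62
position: [472.4, 85.8, 59.7]
tool_rot: [-0.003, 1.0, -0.001, -0.002]
ft_force: [-3.2, -5.2, 2.6]
grip_width: 0.002
gripper_force: 3.5
```

Request:
jog_arm(
  translation=[
    [-0.002,0.005,0],
    [-0.004,0.011,0],
    [-0.004,0.011,0],
  ],
  rotation=[
    [0,0,-0.02],
    [0,0,-0.05],
    [0,0,-0.05],
  ],
  fingers=[-1,-1,-1],
)

```text
clock: 7.0
position: [470.6, 91.3, 59.7]
tool_rot: [0.023, 1.0, -0.002, -0.002]
ft_force: [-2.8, -6.9, 3.7]
grip_width: 0.005
gripper_force: 4.0
```

```bash
cat > nd.py <<'E'
from h import *
import sys
p=np.load('g.npy')
c=snap('scene',sys.argv[1])
def W(g,z):
    cs,s=np.cos(p[2]),np.sin(p[2]); return [p[0]+cs*g[0]-s*g[1],p[1]+s*g[0]+cs*g[1],z]
# brightness of line from r=40..62 at needle height, dark = needle
g=cv2.cvtColor(c['pixels'],cv2.COLOR_RGB2GRAY).astype(np.float32)
for t in (-52.5,-37.5,-22.5,-7.5,7.5,22.5,37.5):
    a=np.radians(t); v=[]
    for d in (-6,-4,-2,0,2,4,6):
        a=np.radians(t+d); q=px(c,[W((-45+r*np.sin(a),90+r*np.cos(a)),33.5) for r in range(30,62,2)]).astype(np.float32)
        v.append(cv2.remap(g,q[:,:1],q[:,1:],cv2.INTER_LINEAR).mean())
    print(t,np.round(v).astype(int))
s=state(); print(s['clock'],s['ft_force'].round(1),s['position'].round(1))
E
python3 nd.py n1
```

```text
-52.5 [160 159 158 157 156 155 152]
-37.5 [146 140 134 129 126 125 127]
-22.5 [133 137 140 141 143 144 144]
-7.5 [145 145 145 145 144 143 142]
7.5 [143 143 142 143 143 143 143]
22.5 [143 143 143 144 145 146 148]
37.5 [147 147 146 145 145 145 145]
7.05 [-2.2 -7.4  3.9] [470.7  91.2  59.7]
```

Request:
jog_arm(
  translation=[
    [-0.001,0.005,0],
    [-0.002,0.01,0],
    [-0.002,0.01,0],
  ],
  rotation=[
    [0,0,-0.04],
    [0,0,-0.08],
    [0,0,-0.08],
  ],
  fingers=[-1,-1,-1],
)

```text
clock: 7.42
position: [469.1, 95.8, 59.6]
tool_rot: [0.065, 0.998, -0.002, -0.003]
ft_force: [-3.6, -7.1, 4.3]
grip_width: 0.005
gripper_force: 4.5
```

```bash
python3 nd.py n2
```

```text
-52.5 [160 160 159 158 157 155 152]
-37.5 [146 140 133 128 124 125 128]
-22.5 [134 138 140 141 142 143 144]
-7.5 [145 145 145 145 144 143 142]
7.5 [142 143 143 144 144 144 143]
22.5 [143 143 143 143 144 146 148]
37.5 [148 147 146 146 146 146 146]
7.475 [-3.9 -8.6  5.3] [469.1  95.8  59.6]
```

Request:
jog_arm(
  translation=[
    [-0.001,0.004,0],
    [-0.002,0.008,0],
    [-0.002,0.008,0],
  ],
  rotation=[
    [0,0,-0.03],
    [0,0,-0.06],
    [0,0,-0.06],
  ],
  fingers=[-1,-1,-1],
)

```text
clock: 7.85
position: [468.3, 100.5, 59.6]
tool_rot: [0.096, 0.995, -0.002, -0.002]
ft_force: [-4.6, -5.1, 4.4]
grip_width: 0.007
gripper_force: 3.2
```

```bash
python3 nd.py n3
```

```text
-52.5 [159 159 159 158 157 157 156]
-37.5 [154 152 150 148 146 143 139]
-22.5 [131 126 120 117 116 119 123]
-7.5 [130 134 137 139 140 140 140]
7.5 [141 141 141 142 143 143 143]
22.5 [143 143 142 143 144 146 148]
37.5 [148 148 147 147 146 146 147]
7.9 [-4.3 -4.9  4.5] [468.3 100.5  59.6]
```

First click done: the needle is at the −22.5° notch, 3 short of the post. I hold there, then move on about 17 mm to the next click and rest.

Request:
jog_arm(
  translation=[
    [-0.004,0,0],
    [-0.004,0,0],
    [-0.004,0,0],
    [-0.004,0,0],
    [-0.004,0.006,0],
    [-0.005,0.012,0],
    [-0.005,0.018,0],
    [-0.005,0.024,0],
    [-0.005,0.03,0],
    [-0.004,0.036,0],
    [-0.003,0.041,0],
    [-0.003,0.041,0],
    [-0.003,0.041,0],
    [-0.003,0.041,0],
    [-0.003,0.041,0],
  ],
  rotation=[
    [0,0,0],
    [0,0,0],
    [0,0,0],
    [0,0,0],
    [0,0,0],
    [0,0,0],
    [0,0,-0.03],
    [0,0,-0.06],
    [0,0,-0.09],
    [0,0,-0.12],
    [0,0,-0.15],
    [0,0,-0.15],
    [0,0,-0.15],
    [0,0,-0.15],
    [0,0,-0.15],
  ],
  fingers=[-1,-1,-1,-1,-1,-1,-1,-1,-1,-1,-1,-1,-1,-1,-1],
)

```text
clock: 9.78
position: [468.8, 121.8, 59.8]
tool_rot: [0.174, 0.985, -0.001, -0.0]
ft_force: [0.0, -5.5, 0.9]
grip_width: -0.0
gripper_force: 2.8
```

```bash
python3 nd.py n4
```

```text
-52.5 [145 145 145 143 142 142 141]
-37.5 [141 141 142 143 144 145 146]
-22.5 [145 144 143 141 139 136 133]
-7.5 [127 123 119 115 112 113 115]
7.5 [122 126 130 133 136 138 139]
22.5 [140 140 141 141 143 145 146]
37.5 [147 146 145 145 145 145 145]
9.825 [ 0.1 -6.2  1. ] [468.8 121.8  59.8]
```

Now two short and resting. Next click.

Request:
jog_arm(
  translation=[
    [0,0,0],
    [0,0,0],
    [0.001,0.006,0],
    [0.003,0.012,0],
    [0.005,0.018,0],
    [0.007,0.024,0],
    [0.009,0.029,0],
    [0.011,0.034,0],
    [0.011,0.034,0],
    [0.011,0.034,0],
    [0.011,0.034,0],
    [0.011,0.034,0],
  ],
  rotation=[
    [0,0,0],
    [0,0,0],
    [0,0,-0.04],
    [0,0,-0.08],
    [0,0,-0.12],
    [0,0,-0.16],
    [0,0,-0.2],
    [0,0,-0.24],
    [0,0,-0.24],
    [0,0,-0.24],
    [0,0,-0.24],
    [0,0,-0.24],
  ],
  fingers=[-1,-1,-1,-1,-1,-1,-1,-1,-1,-1,-1,-1],
)

```text
clock: 11.32
position: [473.4, 138.6, 59.7]
tool_rot: [0.296, 0.955, -0.001, -0.001]
ft_force: [-2.8, -4.7, 1.2]
grip_width: 0.006
gripper_force: 3.0
```

```bash
python3 nd.py n5; python3 -c "
from plant import *; print(state()['q'])"
```

```text
-52.5 [100 105 110 115 120 123 125]
-37.5 [125 125 125 126 126 127 127]
-22.5 [126 126 125 125 125 126 127]
-7.5 [129 129 130 129 128 126 124]
7.5 [121 117 114 111 111 111 112]
22.5 [117 121 124 127 130 133 137]
37.5 [140 141 141 141 140 140 140]
11.375 [-2.6 -5.9  2.2] [473.4 138.6  59.7]
[ 6.14643323e-01  3.69420808e-01 -5.25881798e-01 -4.34523954e-04
 -6.78680639e-01 -2.78515352e+00]
```

One short. Last click, with smaller steps.

Request:
jog_arm(
  translation=[
    [0,0,0],
    [0,0,0],
    [0.004,0.0035,0],
    [0.008,0.007,0],
    [0.011,0.011,0],
    [0.014,0.014,0],
    [0.018,0.018,0],
    [0.021,0.021,0],
    [0.021,0.021,0],
    [0.021,0.021,0],
  ],
  rotation=[
    [0,0,0],
    [0,0,0],
    [0,0,-0.02],
    [0,0,-0.04],
    [0,0,-0.06],
    [0,0,-0.08],
    [0,0,-0.1],
    [0,0,-0.1],
    [0,0,-0.1],
    [0,0,-0.1],
  ],
  fingers=[-1,-1,-1,-1,-1,-1,-1,-1,-1,-1],
)

```text
clock: 12.62
position: [482.7, 149.5, 59.2]
tool_rot: [0.345, 0.939, -0.001, -0.002]
ft_force: [-5.9, -0.3, 2.3]
grip_width: 0.006
gripper_force: 2.6
```

```bash
python3 nd.py n6
```

```text
-52.5 [144 140 134 125 116 109 106]
-37.5 [109 114 118 120 121 120 118]
-22.5 [114 111 108 107 106 105 106]
-7.5 [107 108 109 109 110 110 110]
7.5 [111 111 111 112 111 110 109]
22.5 [107 105 103 101 103 107 111]
37.5 [117 119 122 124 126 128 130]
12.675 [-5.7 -1.4  2.4] [482.7 149.5  59.2]
```

The needle is at the 22.5° notch, over the tall post. I release backwards, lift, and go behind the moulding.

Request:
jog_arm(
  translation=[
    [-0.01,-0.012,0],
    [-0.02,-0.024,0],
    [-0.032,-0.038,0],
    [-0.05,-0.06,0],
    [-0.07,-0.08,0],
    [-0.07,-0.08,0.1],
    [-0.07,-0.08,0.2],
    [0.17,-0.747,0.2],
    [0.17,-0.747,0.2],
    [0.17,-0.747,0.2],
    [0.17,-0.747,0.2],
    [0.17,-0.747,0.2],
    [0.17,-0.747,0.2],
    [0.17,-0.747,0.2],
    [0.17,-0.747,0.2],
  ],
  rotation=[
    [0,0,0],
    [0,0,0],
    [0,0,0],
    [0,0,0],
    [0,0,0],
    [0,0,0],
    [0,0,0],
    [0,0,0.15],
    [0,0,0.3],
    [0,0,0.45],
    [0,0,0.5],
    [0,0,0.5],
    [0,0,0.5],
    [0,0,0.5],
    [0,0,0.5],
  ],
  fingers=[-1,-1,-1,-1,-1,-1,-1,-1,-1,-1,-1,-1,-1,-1,-1],
)

```text
clock: 14.55
position: [569.2, -223.6, 159.6]
tool_rot: [0.091, 0.996, 0.0, -0.0]
ft_force: [-0.9, 0.1, 0.3]
grip_width: 0.006
gripper_force: 0.0
```

```bash
python3 nd.py n7 | head -8
python3 - <<'E'
from h import *
c=snap('scene','sc8'); s=state(); print(s['position'],s['tool_rot'],s['ft_force'])
a=cv2.resize(c['pixels'][190:260,190:340,::-1],None,fx=5.2,fy=5.2,interpolation=cv2.INTER_CUBIC); cv2.imwrite('pics/c8.png',a)
E
```

```text
-52.5 [162 162 161 161 160 159 158]
-37.5 [156 154 153 152 152 151 150]
-22.5 [149 148 147 147 147 147 147]
-7.5 [147 147 147 147 146 144 143]
7.5 [143 143 142 141 140 138 136]
22.5 [130 126 122 118 118 121 125]
37.5 [129 131 133 135 137 139 142]
14.6 [-0.6 -0.   0.5] [ 569.4 -222.8  160. ]
[ 569.54910844 -222.46167932  160.21214398] [ 8.97263885e-02  9.95966447e-01  1.04428764e-04 -2.24066513e-05] [0.04975738 0.58964237 0.52923754]
```

View pics/c8.png

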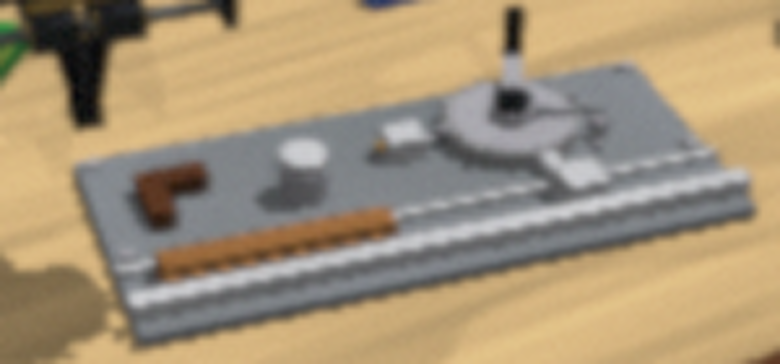

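The needle tip at (590,115) is over the post, and the lever has sprung back. The channel is clear from the moulding (275,240) to the stop (575,170). I descend behind the tail and push most of the way.

Request:
jog_arm(
  translation=[
    [0,0,-0.12],
    [0,0,-0.22],
    [0,0,-0.264],
    [0,0,-0.264],
    [0.003,0.02,-0.264],
    [0.007,0.039,-0.264],
    [0.009,0.051,-0.264],
    [0.011,0.063,-0.264],
    [0.014,0.083,-0.264],
    [0.018,0.102,-0.264],
    [0.021,0.122,-0.264],
    [0.025,0.142,-0.264],
    [0.028,0.162,-0.264],
    [0.031,0.181,-0.264],
    [0.035,0.201,-0.264],
    [0.038,0.221,-0.264],
    [0.041,0.236,-0.264],
    [0.041,0.236,-0.264],
  ],
  rotation=[
    [0,0,0],
    [0,0,0],
    [0,0,0],
    [0,0,0],
    [0,0,0],
    [0,0,0],
    [0,0,0],
    [0,0,0],
    [0,0,0],
    [0,0,0],
    [0,0,0],
    [0,0,0],
    [0,0,0],
    [0,0,0],
    [0,0,0],
    [0,0,0],
    [0,0,0],
    [0,0,0],
  ],
  fingers=[-1,-1,-1,-1,-1,-1,-1,-1,-1,-1,-1,-1,-1,-1,-1,-1,-1,-1],
)

```text
clock: 16.9
position: [590.0, -104.5, 27.7]
tool_rot: [0.09, 0.996, 0.0, -0.001]
ft_force: [-0.2, -0.3, 1.0]
grip_width: 0.001
gripper_force: 0.0
```

```bash
python3 nd.py n9 | sed -n '5,8p'
python3 - <<'E'
from h import *
c=snap('scene','sc9'); s=state(); print(s['position'],s['ft_force'])
a=cv2.resize(c['pixels'][190:260,190:340,::-1],None,fx=5.2,fy=5.2,interpolation=cv2.INTER_CUBIC); cv2.imwrite('pics/c9.png',a)
E
```

```text
7.5 [145 144 143 142 141 139 137]
22.5 [131 127 123 119 119 122 126]
37.5 [130 132 134 137 139 141 143]
16.95 [-0.2  0.   0.5] [ 589.9 -104.8   27.6]
[ 589.88630293 -105.09240173   27.65051853] [ 0.20227007  0.17183244 -0.07082207]
```

View pics/c9.png

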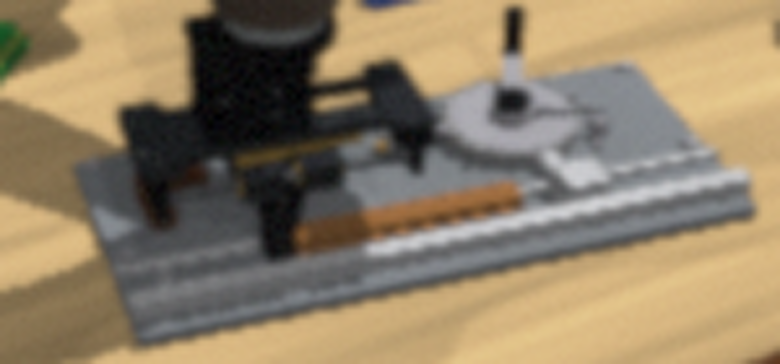

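Head of the moulding at (520,195), near stop face at about (560,180), so roughly 30 mm are left, with no contact elsewhere. I continue gently.

Request:
jog_arm(
  translation=[
    [0.0017,0.01,0],
    [0.0034,0.02,0],
    [0.005,0.028,0],
    [0.006,0.034,0],
    [0.007,0.04,0],
    [0.007,0.04,0],
  ],
  rotation=[
    [0,0,0],
    [0,0,0],
    [0,0,0],
    [0,0,0],
    [0,0,0],
    [0,0,0],
  ],
  fingers=[-1,-1,-1,-1,-1,-1],
)

```text
clock: 17.75
position: [594.3, -85.2, 28.2]
tool_rot: [0.09, 0.996, 0.0, 0.0]
ft_force: [-0.4, -0.6, -0.1]
grip_width: 0.006
gripper_force: 0.0
```

```bash
python3 nd.py n10 | sed -n '6p;8p'
python3 - <<'E'
from h import *
c=load('n10'); p=np.load('g.npy'); cs,s=np.cos(p[2]),np.sin(p[2])
# colour profile along channel, x=50, z=36
o=[]
for y in range(-20,130,2):
    g=(50,y); w=[p[0]+cs*g[0]-s*g[1],p[1]+s*g[0]+cs*g[1],36]; q=px(c,w)[0].astype(np.float32)
    k=cv2.remap(c['pixels'],q[:1].reshape(1,1),q[1:].reshape(1,1),cv2.INTER_LINEAR)[0,0]; o.append(f"{y}:{k[0]},{k[2]}")
print(' '.join(o))
E
```

```text
22.5 [131 127 123 119 119 122 126]
17.8 [ 0.4  0.7 -0.2] [594.2 -85.2  28.2]
-20:157,64 -18:157,66 -16:157,66 -14:156,66 -12:156,64 -10:155,63 -8:156,63 -6:157,64 -4:159,65 -2:158,65 0:157,65 2:157,65 4:157,66 6:156,65 8:156,65 10:155,63 12:156,63 14:158,64 16:159,64 18:156,62 20:156,63 22:157,64 24:156,64 26:156,64 28:155,64 30:156,62 32:156,63 34:157,64 36:156,64 38:155,64 40:156,65 42:157,66 44:157,67 46:158,66 48:158,64 50:158,63 52:157,63 54:158,65 56:159,66 58:158,66 60:158,66 62:158,66 64:158,66 66:157,67 68:156,68 70:150,70 72:142,74 74:127,80 76:113,87 78:104,90 80:97,94 82:102,101 84:108,110 86:128,130 88:148,151 90:170,173 92:188,191 94:195,199 96:200,204 98:201,205 100:202,205 102:201,205 104:200,205 106:200,204 108:200,203 110:200,203 112:197,200 114:192,194 116:184,187 118:174,178 120:165,169 122:157,162 124:155,160 126:159,163 128:165,169
```

The gap is about 12 mm by the colour profile.

Request:
jog_arm(
  translation=[
    [0.001,0.006,0],
    [0.002,0.012,0],
    [0.003,0.016,0],
    [0.0035,0.02,0],
    [0.0035,0.02,0],
  ],
  rotation=[
    [0,0,0],
    [0,0,0],
    [0,0,0],
    [0,0,0],
    [0,0,0],
  ],
  fingers=[-1,-1,-1,-1,-1],
)

```text
clock: 18.42
position: [595.9, -75.2, 28.0]
tool_rot: [0.09, 0.996, 0.0, 0.0]
ft_force: [0.1, -0.1, -1.0]
grip_width: 0.005
gripper_force: 0.0
```

Request:
jog_arm(
  translation=[
    [0,0.002,0],
    [0.0005,0.004,0],
    [0.0005,0.004,0],
  ],
  rotation=[
    [0,0,0],
    [0,0,0],
    [0,0,0],
  ],
  fingers=[-1,-1,-1],
)

```text
clock: 18.8
position: [596.0, -73.4, 28.0]
tool_rot: [0.09, 0.996, 0.0, -0.0]
ft_force: [0.3, -0.1, 0.4]
grip_width: 0.003
gripper_force: 0.2
```

Request:
jog_arm(
  translation=[
    [0,0.002,0],
    [0.0005,0.004,0],
    [0.0005,0.004,0],
  ],
  rotation=[
    [0,0,0],
    [0,0,0],
    [0,0,0],
  ],
  fingers=[-1,-1,-1],
)

```text
clock: 19.18
position: [596.3, -71.3, 28.0]
tool_rot: [0.09, 0.996, 0.0, -0.0]
ft_force: [-0.8, -0.7, 0.5]
grip_width: 0.002
gripper_force: 0.2
```

Request:
jog_arm(
  translation=[
    [0,0.0015,0],
    [0.0005,0.003,0],
    [0.0005,0.003,0],
  ],
  rotation=[
    [0,0,0],
    [0,0,0],
    [0,0,0],
  ],
  fingers=[-1,-1,-1],
)

```text
clock: 19.55
position: [596.2, -70.8, 28.0]
tool_rot: [0.09, 0.996, -0.001, -0.0]
ft_force: [0.7, -4.5, 0.4]
grip_width: 0.006
gripper_force: 2.5
```

The force rose to 4.5 N, so the moulding has reached the stop. I hold briefly, back off and lift away.

Request:
jog_arm(
  translation=[
    [0,0,0],
    [0,0,0],
    [0,0,0],
    [0,-0.002,0],
    [-0.001,-0.006,0],
    [-0.003,-0.02,0],
    [-0.009,-0.05,0],
    [-0.009,-0.05,0.1],
    [-0.009,-0.05,0.2],
    [-0.009,-0.05,0.3],
    [-0.05,-0.3,0.4],
    [-0.05,-0.3,0.4],
    [-0.05,-0.3,0.4],
    [-0.05,-0.3,0.4],
  ],
  rotation=[
    [0,0,0],
    [0,0,0],
    [0,0,0],
    [0,0,0],
    [0,0,0],
    [0,0,0],
    [0,0,0],
    [0,0,0],
    [0,0,0],
    [0,0,0],
    [0,0,0],
    [0,0,0],
    [0,0,0],
    [0,0,0],
  ],
  fingers=[-1,-1,-1,-1,-1,-1,-1,-1,-1,-1,-1,-1,-1,-1],
)

```text
clock: 21.3
position: [570.9, -220.9, 227.8]
tool_rot: [0.091, 0.996, 0.0, -0.0]
ft_force: [-0.4, 0.4, -2.1]
grip_width: 0.006
gripper_force: 0.0
```

```bash
python3 nd.py n11 | sed -n '5,8p'
python3 - <<'E'
from h import *
c=load('n11'); a=cv2.resize(c['pixels'][190:260,190:340,::-1],None,fx=5.2,fy=5.2,interpolation=cv2.INTER_CUBIC); cv2.imwrite('pics/c11.png',a)
E
```

```text
7.5 [145 145 144 143 141 138 136]
22.5 [130 125 121 116 117 120 124]
37.5 [129 131 134 136 138 141 143]
21.35 [ 0.9  0.  -1.2] [ 571.  -219.9  227.3]
```

View pics/c11.png

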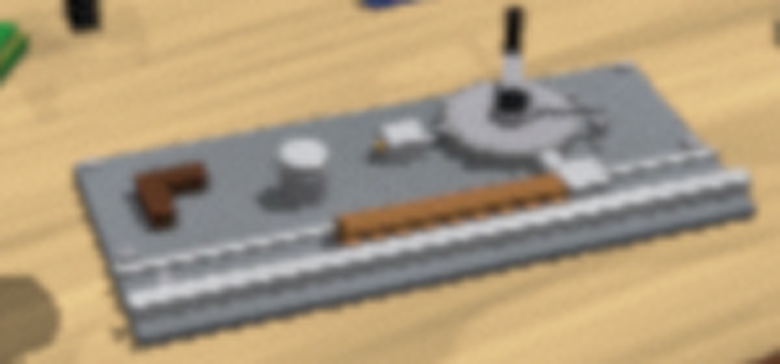

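The moulding's head meets the stop at (568,182), and the needle still stands over the post at (590,115). The tin and the corner sample have not moved, so I hand the job in.

```bash
python3 -c "
from plant import *; print(finish_job())"
```

```text
the job is handed in; nothing more can be done
None
```

I handed the job in at about 21 s: four single clicks put the needle over the tall post, and the moulding rests against the stop after a push that last read 4.5 N; hand-in returned no verdict.

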